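# Hold the extruder's idler lever open for gear cleaning

### The job

I am going to clean the drive gear in this 3D printer's extruder and need your hand: first give the push-down solvent dispenser a full press so that its dish fills for my swab, and let the dish spring fully back up. Then push the thumb pad of the extruder's spring-loaded idler lever down by about 10 mm, never so far that the spring is squeezed solid, and finish holding it there with your fingers on the pad: do not let go, I work on the gear while you hold. Do not shove the print head along its beam, and leave the refill bottle, the swab jar, the scraper and the printed rook where they stand.

Things in the scene. Friction and masses are not known exactly. Their poses are not given: they have to be found in the camera images.
- dispenser: Push-down solvent dispenser: white flask 72 mm across, upright in a weighted steel foot (flange 112 mm across, 31 mm high): it does not move. On top a grey open dish 62 mm across is the pump's push cap, its rim 161 mm above the bench. Origin at the centre of the underside, z up. It and the refill bottle may have swapped places.
- pump (a joint): Travel of the dispenser's dish, m: 0 = up at rest, goes straight down to its stop at 0.010 (10 mm). A spring returns it: 3 N starts it, 8 N at the stop. A full press is at least 8 mm; back up is under 2 mm.
- dish_floor (a point): Centre of the dish's inner floor, where to press: 155 mm above the bench at rest, moves down with the dish. The flat floor is 46 mm across with a rim 6 mm high round it; shut fingertips fit inside it.
- printer: Cantilever 3D printer, fixed. Black base 260 (x) x 290 (y) x 53 mm, dark bed on it (top at 77 mm). Origin under the centre of the base; -x is its front (to the robot), +y the column's side, z up. Aluminium column 40 x 40 mm, 385 mm high, at (75, 118) mm, carries a level beam along y (x 25 to 45, z 165 to 205 mm) on which the print head rides.
- head_top (a point): Centre of the top face of the extruder motor (block 42 x 42 x 40 mm) on the print head, 256 mm above the bench; axes as the printer's. The head's place along the beam (y) varies; about 25 N of friction holds it there.
- idler_lever (a joint): Idler lever angle, rad: 0 = at rest, grows as the pad goes down, 0.28 = spring solid. Aluminium bar 10 mm wide, level along the printer's y across the motor's front, turning about a pin parallel to printer x, 59 mm to +y of the pad's centre and 9.5 mm below its top. 0.17 rad = 10 mm down at the pad's centre. Pad force about 6 N to start, 11 N at 10 mm, 14 N at solid; springs back.
- thumb_pad: Thumb pad: ribbed aluminium end plate of the idler lever, 18 (x) x 20 (y) x 6 mm, sticking out sideways from the extruder on the printer's -y side, away from the column. Origin at the centre of its top face, 260 mm above the bench at rest; axes as the printer's at rest, turns with the lever. The motor's side is 23 mm from it towards +y, its top 4 mm lower; nothing stands above the pad.
- refill_bottle: Bystander: loose white flask like the dispenser's, 72 mm across, but with a plain grey screw cap, 152 mm high in all, no foot and no dish. Origin at the centre of its underside.
- swab_jar: Bystander: glass jar 62 mm across, 64 mm high, with wooden swabs sticking out to 92 mm. Origin at the centre of its underside.
- scraper: Bystander: flat print scraper lying on the bench, about 200 mm long: wooden handle 100 x 22 x 14 mm to -x, steel blade 50 mm wide to +x. Origin at the joint of handle and blade, on the bench.
- printed_rook: Bystander: grey printed chess rook, 38 mm across, 60 mm high. Origin at the centre of its underside.
Not all that is in view belongs to the job. What is shaped like the dispenser but black or blue is not meant.

How it is judged:
By the outcome, as a careful person would: the job done as asked, in the order asked, and still so for the second after the job is handed in, while the arm keeps its last pose, push and grip.
It also fails if it takes over 38 s, if anything falls off the work surface, if the arm or the gripper's body presses on something with over 40 N, if the wrist force passes 120 N, or if a joint passes its speed limit or range.

### The arm

A 6-joint arm with a two-finger parallel gripper is mounted at the origin on the work surface. World frame = base frame: x ahead of the robot, y to its left, z up, the work surface at z = 0. Lengths are in mm, angles in degrees, forces in N, time in s.
With the tool pointing down it reaches from about 300 to 850 mm from the base axis. Payload 4.2 kg.
Tool frame: the origin (TCP) lies midway between the tips of the shut fingers; the grasp point (between the pads) lies 19 mm behind it; z points along the fingers, y is the line along which they close (so a half turn about z gives the same grasp; the last joint's range is limited). The gripper opens to 91 mm and grips with 3 to 60 N. Pads are 32 mm wide; open, the fingers measure 118 mm over their backs; the gripper's body (76 mm by 178 mm) begins 60 mm behind the grasp point.
Start: joints at [66.234, 18.312, 89.639, -0, 72.044, -1.146], TCP at [221.162, 530.783, 213.976] pointing down, gripper open.
Joint ranges: [-177.97, 177.97], [-48.28, 115.42], [12.27, 149.76], [-77.06, 257.06], [2.81, 150.46], [-146.56, 146.56]. Speed limits (degrees/s): [147.25, 147.25, 180, 180, 180, 180].

### API

Orientations are given as [roll, pitch, yaw] about the fixed x, y, z axes, in that order (R = Rz(yaw) Ry(pitch) Rx(roll)).
In Python, from workcell import state, grab_frame, camera_model, workorder gives the robot as it stands.
- The arm moves only by the tool carry_out, never from a script. Its argument "commands" is a list of rows, each a list of 7 numbers: the turn, a rotation vector about the tool's x, y, z in degrees, then the shift along the tool's x, y, z in mm, then the opening, from -1 (shut) to 1 (fully open). In form: [[ax, ay, az, dx, dy, dz, hand], ...]. A call has 1 to 20 rows; each row is the pose to reach, as a shift and turn from the pose commanded when the call began, along the tool's axes at that moment; what a row does not reach only later rows make up. A row lasts 1/10 s, in which the tool goes at most 50 mm and 8.59 degrees, less where a joint would pass 70% of its speed; a pose out of reach is approached as far as the arm can. A call with a gripper value outside its range is refused whole. The fingers move at their own pace and stop on an object; "force" is the grip in N (left out, the last holds). Time passes only in rows, so rows that repeat a pose let the fingers close. It gives the time, the measured TCP pose, the force, the opening and the grip force at its end, in the units of the state.
- state(): the state, without advancing time (a new reading comes with each control period).
- grab_frame(name): name is "scene" or "top" or "wrist"; returns the picture (420x560x3 uint8, red, green, blue); there is no depth.
- camera_model(name): a dict with "fx", "fy", "cx", "cy" (pixels), "dist" ([k1, k2, p1, p2, k3] as OpenCV has them; the pictures are not rectified), "origin" and "rotation" of the camera in the world; the wrist camera has in their place "mount" (4x4, takes a point from camera to tool coordinates, whose origin is the TCP and whose axes are the flange's). Camera axes: x right, y up, looking along -z (the intrinsics and any distortion apply to the point x, -y, -z); pixel columns grow to the right and rows downward; lengths in mm; the calibration is good to about 2 mm. A picture is of the moment at which its call begins: read the wrist's pose just before it. camera_model takes no time and is no camera call.
- workorder.job_done(): hands the job in; it is judged then, once.
The state is a dict: "time_s": time; "qpos": joint angles; "qvel": joint speeds; "effort": joint torques, N m; "ee_pos": TCP position; "ee_rot": TCP orientation; "force": force on the tool from outside, world axes, zero at the start; "torque": the same for the moment, N m; "gripper_width": finger opening in mm; "gripper_force": force on a finger pad.
Only numpy, scipy, OpenCV 4.12 (cv2) and the standard library are available. Lean on these libraries where they do the work, as an engineer would, in place of code of your own. Each camera call takes 0.05 s, during which the arm holds its last target. There are 200 camera calls.

## Working session

There is one attempt and no reset: what is moved stays moved. The work goes in short steps, Python scripts to look and compute and a tool call to move; the robot and the scene stay as the last step left them, time stands still between calls to the robot, and variables do not carry over. Pictures are saved under pics/ and viewed, at most 10 in all, crops included, and the job is handed in when it is done.

Besides the shell and the picture viewer there is one more tool, called by a JSON object that holds its "op" and its "data", one argument or row to a line. carry_out: Moves the arm, as the interface text tells. Its arguments: {"type":"object","properties":{"commands":{"type":"array"},"force":{"type":"number"}},"required":["commands"]}

```bash
mkdir -p pics; cat > h.py <<'E'
import numpy as np,cv2
from workcell import state,grab_frame,camera_model,workorder
from scipy.spatial.transform import Rotation as R
def cam(n,s=None):
    m=camera_model(n);K=np.array([[m['fx'],0,m['cx']],[0,m['fy'],m['cy']],[0,0,1.]]);d=np.array(m['dist'],float)
    if 'mount' in m:
        s=s or state();M=np.array(m['mount']);T=np.eye(4);T[:3,:3]=R.from_euler('xyz',s['ee_rot'],degrees=True).as_matrix();T[:3,3]=s['ee_pos'];W=T@M;return K,d,W[:3,3],W[:3,:3]
    return K,d,np.array(m['origin'],float),np.array(m['rotation'],float)
def ray(c,uv):
    K,d,o,r=c;p=cv2.undistortPoints(np.array([[uv]],float),K,d)[0,0];v=r@np.array([p[0],-p[1],-1]);return o,v/np.linalg.norm(v)
def onz(c,uv,z):
    o,v=ray(c,uv);return o+v*(z-o[2])/v[2]
def proj(c,P):
    K,d,o,r=c;q=(np.atleast_2d(P)-o)@r*[1,-1,-1];return cv2.projectPoints(q,np.zeros(3),np.zeros(3),K,d)[0][:,0]
def tri(rs):
    A=sum(np.eye(3)-np.outer(v,v) for o,v in rs);b=sum((np.eye(3)-np.outer(v,v))@o for o,v in rs);return np.linalg.solve(A,b)
E
python3 - <<'E'
from h import *
s=state();print({k:np.round(v,2) for k,v in s.items()})
a=[]
for n in('scene','top','wrist'):
    im=grab_frame(n);cv2.imwrite(f'pics/{n}0.png',im[:,:,::-1])
    K,d,o,r=cam(n,s);print(n,K[0,0],d,o.round(),r.round(2).tolist())
E
```

```text
{'time_s': np.float64(0.0), 'qpos': array([66.23, 18.35, 89.71, -0.  , 72.04, -1.15]), 'qvel': array([ 0.05,  0.06, -0.14,  0.07,  0.07,  0.07]), 'effort': array([  0.  , -41.25, -23.2 ,   0.07,   0.05,  -0.  ]), 'ee_pos': array([220.95, 530.3 , 213.11]), 'ee_rot': array([-179.9 ,   -0.  ,  157.38]), 'force': array([-0.07, -0.22,  0.2 ]), 'torque': array([ 0.02, -0.02,  0.  ]), 'gripper_force': np.float64(0.0), 'gripper_width': np.float64(90.98)}
scene 489.7609049535612 [-0.02102314  0.          0.          0.          0.        ] [1448.  522.  928.] [56.34, -0.55, 126.65]
top 497.8811217216292 [-0.06882565  0.          0.          0.          0.        ] [ 358. -181. 1423.] [5.7, 0.17, -89.79]
wrist 349.49324211954354 [-0.07406802  0.          0.          0.          0.        ] [146. 563. 383.] [[0.38, -0.88, -0.26], [0.92, 0.37, 0.11], [-0.0, -0.29, 0.96]]
```

View pics/scene0.png

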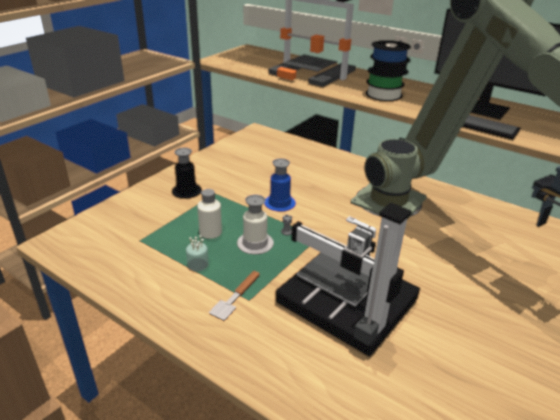

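View pics/top0.png

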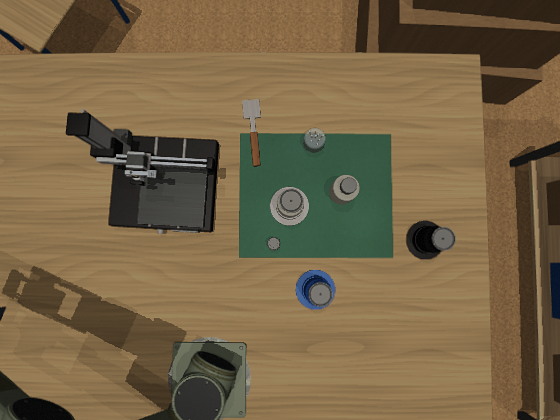

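The scene view shows the dispenser with its steel foot at about (255,225), the refill bottle at (209,215), the jar at (197,252) and the head at (360,240). In the top view the dispenser dish is at (291,201), the refill bottle at (347,186), the rook at (274,243) and the print head at (138,165). Next I'll enlarge the key areas.

```bash
sed -i "s/return K,d,np.array(m\['origin'\],float),np.array(m\['rotation'\],float)/return K,d,np.array(m['origin'],float),R.from_euler('xyz',m['rotation'],degrees=True).as_matrix()/" h.py
python3 - <<'E'
from h import *
t=cv2.imread('pics/top0.png');s=cv2.imread('pics/scene0.png')
z=lambda im,x,y,w,h,f:cv2.resize(im[y:y+h,x:x+w],None,fx=f,fy=f,interpolation=cv2.INTER_CUBIC)
# top printer 100..170,130..205 ; dispenser 260..320,175..235 ; scene head 330..390,205..275
A=z(t,95,125,65,50,6);B=z(t,260,178,65,50,6);C=z(s,325,205,65,50,6);D=z(s,225,190,65,50,6)
cv2.imwrite('pics/crop.png',np.vstack([np.hstack([A,B]),np.hstack([C,D])]))
c=cam('top');k=cam('scene')
d=onz(c,(291,201),161);print(d, proj(k,[d]), onz(c,(290,206),31))
for p in[(111,228),(215,231),(219,140)]:print(onz(c,p,53))
E
```

```text
[ 485.5165697  -221.25856833  161.        ] [[255.79481128 198.30490788]] [ 484.51670422 -222.62803155   31.        ]
[419.43551436 274.34225945  53.        ]
[412.67714039 -15.52554805  53.        ]
[667.81358609 -22.72549663  53.        ]
```

View pics/crop.png

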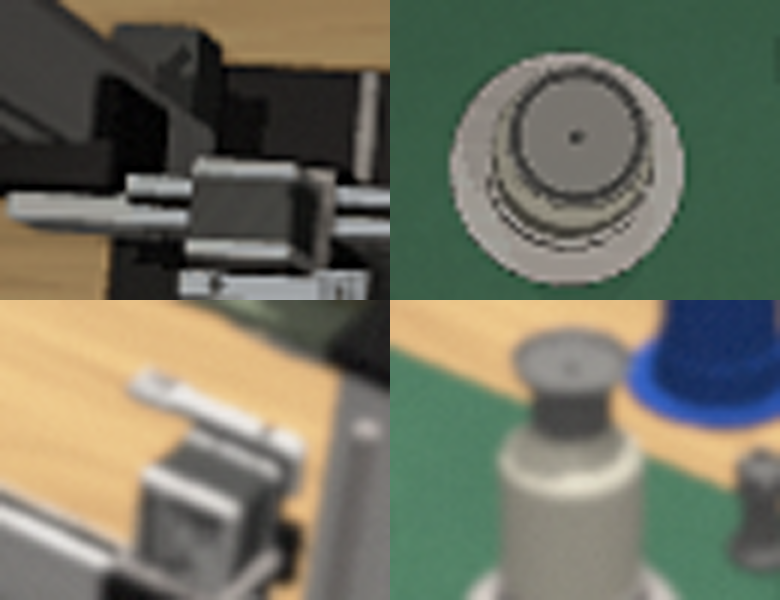

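The crops show the dish-floor dot at about (290.8,200.3) in top and (255,200.8) in scene. The thumb pad is the bar's right end at about (152,172) in top and (349.5,218) in scene.

```bash
cat > t.py <<'E'
from h import *
import sys
# tool-frame command to world target (x,y,z,yaw) with tool vertical, from the current measured pose
def cmd(P,yaw,s=None):
    s=s or state();M=R.from_euler('xyz',[180,0,s['ee_rot'][2]],degrees=True)
    D=M.inv().apply(np.array(P)-s['ee_pos']);w=(M.inv()*R.from_euler('xyz',[180,0,yaw],degrees=True)).as_rotvec(degrees=True)
    return w.round(2),D.round(1)
E
python3 - <<'E'
from t import *
c=cam('top');k=cam('scene')
px=lambda x,y,x0,y0:((x+.5)/6-.5+x0,(y+.5)/6-.5+y0)
f=tri([ray(c,px(187,136,260,178)),ray(k,px(181,69,225,190))]);print('floor',f,proj(c,[f]),proj(k,[f]), onz(c,px(187,136,260,178),155))
a=px(345,285,95,125);b=px(150,82,325,205)
p=tri([ray(c,a),ray(k,b)]);print('pad',p,onz(c,a,260),proj(k,[onz(c,a,260)]),b)
print('barleft',onz(c,px(183,285,95,125),260),'bar right',onz(c,px(367,285,95,125),260))
print('motor',[onz(c,px(x,y,95,125),256).round(1) for x,y in((192,165),(298,165),(190,255),(298,255))])
m=R.from_euler('z',-1.5,degrees=True).apply([[75,118,0]])+[539,129,0];print('col',m)
print(cmd([485.5,-222,215],90),camera_model('wrist')['mount'])
E
```

```text
floor [ 488.76952922 -221.57924004  152.75530314] [[291.02194352 200.06108836]] [[255.03758822 201.11126598]] [ 488.05009592 -220.81075174  155.        ]
pad [543.79992484 110.42768013 260.68456176] [543.41890283 111.52802589 260.        ] [[350.47072067 218.55331508]] (349.5833333333333, 218.25)
barleft [543.35791177 176.42582528 260.        ] bar right [543.42947421 102.74663148 260.        ]
motor [array([592.5, 175.8, 256. ]), array([592.5, 133. , 256. ]), array([556.1, 175.3, 256. ]), array([556.1, 131.8, 256. ])]
col [[617.06317927 244.99629322   0.        ]]
(array([ 0.  , -0.  , 67.38]), array([-533.5, -592.8,   -1.7])) [[-3.25083377e-04  9.57675559e-01  2.87849646e-01  8.20019117e+01]
 [ 9.99999797e-01  1.53472784e-04  6.18747248e-04  4.52392441e-01]
 [ 5.48382030e-04  2.87849789e-01 -9.57675414e-01 -1.70070999e+02]
 [ 0.00000000e+00  0.00000000e+00  0.00000000e+00  1.00000000e+00]]
```

{"op": "carry_out", "data": {
  "commands": [
    [0,0,90.8,-535.5,-590.8,-2,-1],
    [0,0,90.8,-535.5,-590.8,-2,-1],
    [0,0,90.8,-535.5,-590.8,-2,-1],
    [0,0,90.8,-535.5,-590.8,-2,-1],
    [0,0,90.8,-535.5,-590.8,-2,-1],
    [0,0,90.8,-535.5,-590.8,-2,-1],
    [0,0,90.8,-535.5,-590.8,-2,-1],
    [0,0,90.8,-535.5,-590.8,-2,-1],
    [0,0,90.8,-535.5,-590.8,-2,-1],
    [0,0,90.8,-535.5,-590.8,-2,-1],
    [0,0,90.8,-535.5,-590.8,-2,-1],
    [0,0,90.8,-535.5,-590.8,-2,-1],
    [0,0,90.8,-535.5,-590.8,-2,-1],
    [0,0,90.8,-535.5,-590.8,-2,-1],
    [0,0,90.8,-535.5,-590.8,-2,-1],
    [0,0,90.8,-535.5,-590.8,-2,-1],
    [0,0,90.8,-535.5,-590.8,-2,-1],
    [0,0,90.8,-535.5,-590.8,-2,-1],
    [0,0,90.8,-535.5,-590.8,-2,-1],
    [0,0,90.8,-535.5,-590.8,-2,-1]
  ],
  "force": 20
}}

```text
time_s: 2.15
ee_pos: [487.8, -219.2, 216.1]
ee_rot: [-180.0, -0.0, 66.7]
force: [0.2, -0.1, 0.2]
gripper_width: 0.4
gripper_force: 0.0
```

```bash
python3 - <<'E'
from t import *
s=state();im=grab_frame('wrist')[:,:,::-1].copy();t=grab_frame('top')[:,:,::-1]
c=cam('wrist',s)
print(s['time_s'],np.round(s['ee_pos'],1),np.round(s['ee_rot'],2),np.round(s['force'],1),s['gripper_width'])
a=np.linspace(0,6.28,40)
print('pred floor',proj(c,[[488,-221,155]]),'tcp',proj(c,[s['ee_pos']]))
cv2.imwrite('pics/w1.png',im)
E
```

```text
2.15 [ 487.8 -219.2  216.1] [-1.7998e+02 -2.0000e-02  6.6670e+01] [ 0.2 -0.1  0.2] 0.39860461403882763
pred floor [[280.27555413 236.27912531]] tcp [[278.97733111 272.44915149]]
```

View pics/w1.png

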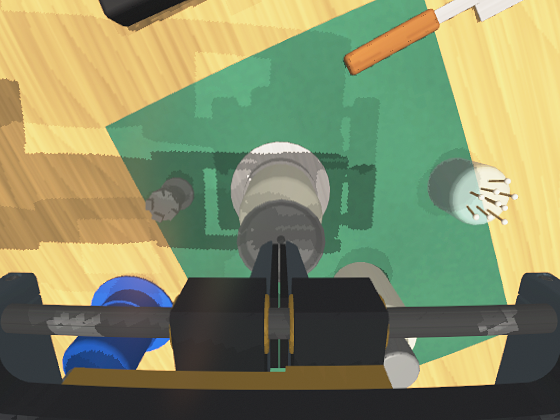

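The wrist view shows the dish centred at about (281,238), matching the prediction (280,236). The shut fingertips are directly above it, so I'll go down and press.

{"op": "carry_out", "data": {
  "commands": [
    [0,0,0,-0.9,0.4,30,-1],
    [0,0,0,-0.9,0.4,50,-1],
    [0,0,0,-0.9,0.4,57,-1],
    [0,0,0,-0.9,0.4,60,-1],
    [0,0,0,-0.9,0.4,62,-1],
    [0,0,0,-0.9,0.4,64,-1],
    [0,0,0,-0.9,0.4,66,-1],
    [0,0,0,-0.9,0.4,68,-1],
    [0,0,0,-0.9,0.4,70,-1],
    [0,0,0,-0.9,0.4,70,-1],
    [0,0,0,-0.9,0.4,70,-1]
  ]
}}

```text
time_s: 3.35
ee_pos: [488.6, -221.3, 146.9]
ee_rot: [179.9, -0.0, 66.6]
force: [-1.1, 3.4, 6.8]
gripper_width: 0.5
gripper_force: 3.4
```

{"op": "carry_out", "data": {
  "commands": [
    [0,0,0,0,0,1.5,-1],
    [0,0,0,0,0,3,-1],
    [0,0,0,0,0,3.5,-1],
    [0,0,0,0,0,3.5,-1],
    [0,0,0,0,0,3.5,-1],
    [0,0,0,0,0,3.5,-1]
  ]
}}

```text
time_s: 3.95
ee_pos: [488.6, -221.3, 145.2]
ee_rot: [179.9, -0.0, 66.6]
force: [-4.7, 4.6, 16.1]
gripper_width: 0.5
gripper_force: 8.1
```

{"op": "carry_out", "data": {
  "commands": [
    [0,0,0,0,0,-10,-1],
    [0,0,0,0,0,-30,-1],
    [0,0,0,0,0,-80,-1],
    [0,0,0,0,0,-120,-1],
    [0,0,0,0,0,-160,-1],
    [0,0,-21.9,318.3,-77.7,-160,-1],
    [0,0,-21.9,318.3,-77.7,-160,-1],
    [0,0,-21.9,318.3,-77.7,-160,-1],
    [0,0,-21.9,318.3,-77.7,-160,-1],
    [0,0,-21.9,318.3,-77.7,-160,-1],
    [0,0,-21.9,318.3,-77.7,-160,-1],
    [0,0,-21.9,318.3,-77.7,-160,-1],
    [0,0,-21.9,318.3,-77.7,-160,-1],
    [0,0,-21.9,318.3,-77.7,-160,-1],
    [0,0,-21.9,318.3,-77.7,-160,-1],
    [0,0,-21.9,318.3,-77.7,-160,-1]
  ]
}}

```text
time_s: 5.55
ee_pos: [543.5, 100.1, 302.6]
ee_rot: [180.0, 0.0, 88.4]
force: [-0.3, 0.8, -0.5]
gripper_width: 0.3
gripper_force: 0.0
```

```bash
python3 - <<'E'
from t import *
s=state();w=grab_frame('wrist')[:,:,::-1];g=grab_frame('scene')[:,:,::-1];t=grab_frame('top')[:,:,::-1]
for n,i in(('w2',w),('s2',g),('t2',t)):cv2.imwrite(f'pics/{n}.png',i)
c=cam('wrist',s)
print(s['time_s'],np.round(s['ee_pos'],1),np.round(s['ee_rot'],2),np.round(s['force'],1))
print('pad',proj(c,[[543.5,111.5,260],[543.5,101.5,260],[543.5,121.5,260],[534.5,111.5,260],[552.5,111.5,260]]).round(),'tcp',proj(c,[s['ee_pos'],s['ee_pos']+np.array([0,16,0])]).round())
o=cv2.imread('pics/scene0.png')
z=lambda im:cv2.resize(im[185:265,180:290],None,fx=3,fy=3,interpolation=cv2.INTER_CUBIC)
print('dispenser diff',cv2.absdiff(o,g)[190:245,240:275].mean(), 'top diff',cv2.absdiff(cv2.imread('pics/top0.png'),t)[180:225,265:315].mean())
W=cv2.resize(w,(448,336));cv2.imwrite('pics/v2.png',np.hstack([w[:, :],np.zeros((420,5,3),np.uint8),cv2.resize(np.vstack([z(o),z(g)]),(230,336))[:, :] if 0 else np.vstack([cv2.resize(z(o),(230,210)),cv2.resize(z(g),(230,210))])]))
E
```

```text
5.55 [543.5 100.1 302.6] [1.7997e+02 2.0000e-02 8.8370e+01] [-0.3  0.8 -0.5]
pad [[278. 227.]
 [279. 242.]
 [278. 212.]
 [264. 227.]
 [292. 227.]] tcp [[279. 273.]
 [278. 245.]]
dispenser diff 4.975411255411255 top diff 6.251407407407408
```

View pics/v2.png

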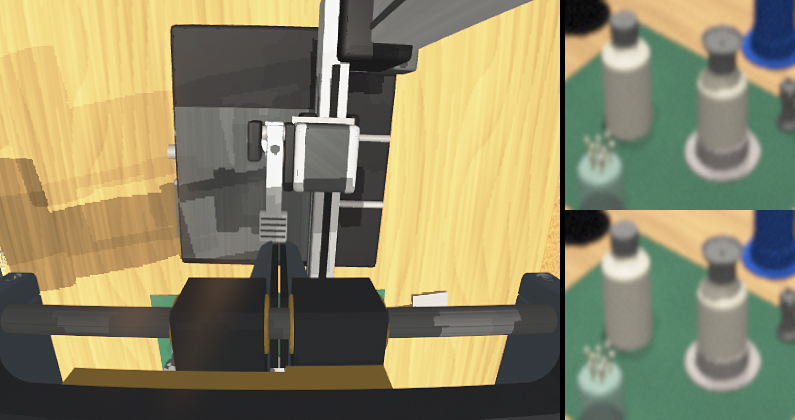

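The wrist view shows the ribbed pad at x 260–288, y 212–243, centred at (274,227). That is about 2.5 mm to -x of my estimate. The dispenser looks upright and back up, and I'll check the dish numerically.

```bash
python3 - <<'E'
from t import *
def sh(n,a,b,x,y,w,h):
    A=cv2.imread(f'pics/{a}.png',0);B=cv2.imread(f'pics/{b}.png',0)
    f=6;T=cv2.resize(A[y:y+h,x:x+w],None,fx=f,fy=f,interpolation=3);S=cv2.resize(B[y-6:y+h+6,x-6:x+w+6],None,fx=f,fy=f,interpolation=3)
    m=cv2.matchTemplate(S,T,cv2.TM_CCOEFF_NORMED);_,v,_,l=cv2.minMaxLoc(m);print(n,v,np.array(l)/f-6)
sh('dish scene','scene0','s2',243,194,25,14);sh('bottle','scene0','s2',198,188,22,20);sh('foot','scene0','s2',236,232,38,20);sh('dish top','scene0'.replace('scene0','top0'),'t2',276,186,30,30)
k=cam('scene');c=cam('top');print(proj(k,[[488,-221,161],[488,-221,151]]))
E
```

```text
dish scene 0.998936116695404 [0. 0.]
bottle 0.999540388584137 [0. 0.]
foot 0.9986470937728882 [0. 0.]
dish top 0.9996673464775085 [0. 0.]
[[255.34736065 198.69198371]
 [255.35492049 201.5671638 ]]
```

{"op": "carry_out", "data": {
  "commands": [
    [0,0,0,0,-2,20,-1],
    [0,0,0,0,-2,35,-1],
    [0,0,0,0,-2,39,-1],
    [0,0,0,0,-2,41,-1],
    [0,0,0,0,-2,43,-1],
    [0,0,0,0,-2,44,-1],
    [0,0,0,0,-2,45,-1],
    [0,0,0,0,-2,45,-1],
    [0,0,0,0,-2,45,-1]
  ]
}}

```text
time_s: 6.6
ee_pos: [542.0, 101.3, 259.7]
ee_rot: [179.8, -0.0, 88.5]
force: [-2.2, -1.3, 6.5]
gripper_width: 0.2
gripper_force: 3.3
```

```bash
python3 - <<'E'
from t import *
s=state();print(np.round(s['ee_pos'],1),np.round(s['ee_rot'],2),np.round(s['force'],1))
w=grab_frame('wrist')[:,:,::-1];g=grab_frame('scene')[:,:,::-1]
z=lambda im:cv2.resize(im[200:260,325:395],(400,343),interpolation=cv2.INTER_CUBIC)
cv2.imwrite('pics/v3.png',np.hstack([cv2.resize(w[130:300,180:380],(400,343)),z(g)]))
E
```

```text
[542.  101.3 259.7] [ 1.7982e+02 -1.0000e-02  8.8480e+01] [-2.2 -1.3  6.5]
```

View pics/v3.png

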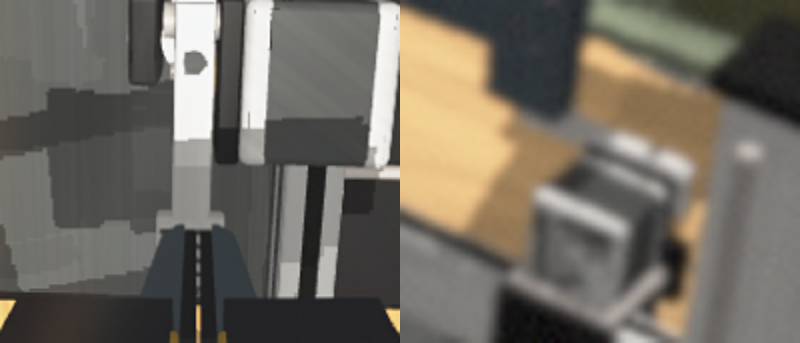

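The fingertips are on the ribbed pad, with their inner edge about 5 mm short of the pad's inner edge. They are clear of the motor and the reading is 6.5 N. Pressing on.

{"op": "carry_out", "data": {
  "commands": [
    [0,0,0,0,0,1.5,-1],
    [0,0,0,0,0,3,-1],
    [0,0,0,0,0,4.5,-1],
    [0,0,0,0,0,6,-1],
    [0,0,0,0,0,7.5,-1],
    [0,0,0,0,0,8.5,-1],
    [0,0,0,0,0,9,-1],
    [0,0,0,0,0,9,-1],
    [0,0,0,0,0,9,-1],
    [0,0,0,0,0,9,-1]
  ]
}}

```text
time_s: 7.7
ee_pos: [542.1, 100.7, 251.9]
ee_rot: [179.7, 0.1, 88.5]
force: [-3.8, -3.2, 11.9]
gripper_width: 0.7
gripper_force: 5.9
```

{"op": "carry_out", "data": {
  "commands": [
    [0,0,0,0,0,0.5,-1],
    [0,0,0,0,0,1.0,-1],
    [0,0,0,0,0,1.0,-1],
    [0,0,0,0,0,1.0,-1],
    [0,0,0,0,0,1.0,-1]
  ]
}}

```text
time_s: 8.2
ee_pos: [542.1, 100.7, 251.0]
ee_rot: [179.7, 0.1, 88.5]
force: [-3.3, -2.0, 12.9]
gripper_width: 0.4
gripper_force: 6.2
```

```bash
python3 - <<'E'
from t import *
s=state();print(np.round(s['ee_pos'],1),np.round(s['ee_rot'],2),np.round(s['force'],1))
w=grab_frame('wrist')[:,:,::-1];g=grab_frame('scene')[:,:,::-1]
z=lambda im:cv2.resize(im[200:260,325:395],(400,343),interpolation=cv2.INTER_CUBIC)
cv2.imwrite('pics/v4.png',np.hstack([cv2.resize(w[130:300,180:380],(400,343)),z(g)]))
from t import cam
A=cv2.imread('pics/scene0.png',0);B=cv2.cvtColor(np.ascontiguousarray(g),6);f=6
for n,x,y,ww,h in(('motor',347,232,22,22),('rookarea',281,214,14,20)):
    T=cv2.resize(A[y:y+h,x:x+ww],None,fx=f,fy=f,interpolation=3);S=cv2.resize(B[y-6:y+h+6,x-6:x+ww+6],None,fx=f,fy=f,interpolation=3)
    _,v,_,l=cv2.minMaxLoc(cv2.matchTemplate(S,T,5));print(n,v,np.array(l)/f-6)
E
```

```text
[542.1 100.7 251. ] [1.7974e+02 5.0000e-02 8.8480e+01] [-3.3 -2.  12.9]
motor 0.9557134509086609 [0. 0.]
rookarea 0.999408483505249 [0. 0.]
```

View pics/v4.png

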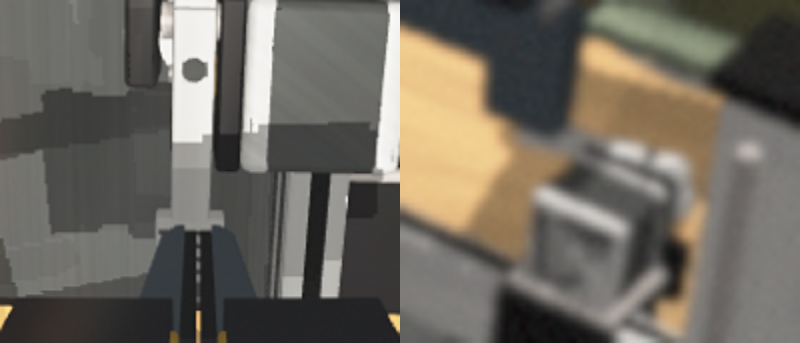

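The pad is held about 10 mm down at 12.9 N. That equals about 11.6 N at the pad's centre, well below solid, and the head hasn't moved. Handing in.

```bash
python3 -c "
from h import *
print(workorder.job_done())"
```

```text
the job is handed in; nothing more can be done
None
```

I gave the dispenser a full press to its stop and the dish sprang fully back up; I'm now holding the idler lever's thumb pad about 10 mm down, short of spring-solid, with my fingers on it and the print head unmoved.

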